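# Clamp a granite tile in the air jig and hold the dead-man lever

## Task

Clamp the granite tile in the air jig, ready for its edge to be dressed: on the air regulator turn the wing knob clockwise until its pointer nose stands at the long mark, then let go of it and slide the fork lock fully home over the nose so that the setting cannot creep. Then press the jig's spring-loaded hand lever down to its middle mark, so that the clamp foot bears on the tile, and finish while still holding it there: let go, the spring lifts the foot again, and pressed right through to the bottom it would crack the thin tile. Leave the spanner, the pen and the whetstone where they lie.

Things in the scene. Friction and masses are not known exactly. Their poses are not given: they have to be found in the camera images.
- regulator: air regulator, fixed to the bench: 64 mm aluminium block on a 96 mm square foot, gauge on its front (own -x), on top a 96 mm round dial plate with the black wing knob; a steel slide bed runs out to its own -y, 144 mm from the knob's axis. Origin on the bench under the knob's axis, z up; dial plate and bed top at 81 mm. It and the jig may swap places; yaw within 0.3 rad
- knob (a joint): turn of the wing knob about its vertical axis, rad, grows clockwise from above, 0 to 2.4. At 0 its nose points along the regulator's +x; at 1.57 along its -y, to the long mark on the dial plate (other marks are half as long), straight at the lock's fork. Starts short of the mark, 0.35 to 1.0. Stays where left (friction 0.04 N m)
- knob_grip (a point): point on the knob's axis, middle of its wing, 109 mm above the bench. The wing is an upright bar in line with the nose, 40 mm long, 12 thick, 91 to 121 mm above the bench: pinch its thickness from above. Below it a round skirt (radius 20 mm) and the pointer nose (10 mm wide, reaching 38 mm from the axis), both with their tops 92 mm above the bench
- lock (a joint): travel of the fork lock along its bed, m, growing towards the knob (regulator's own +y): 0 = drawn back (start), 0.022 = fully home at its stop, a prong on either side of the knob's nose. 1.5 N friction; stays where left. The fork gap is 14 mm with a flared mouth: it takes in and centres a nose near the long mark, but pushes aside or misses one further off
- lock_tab (a point): top centre of the lock's upright dark steel tab, 112 mm above the bench; 90 mm from the knob's axis towards the regulator's -y when drawn back, 68 when home. Tab: 10 mm thick along the regulator's x, 26 long along its y, 24 high. Pinch it from above or push its outer end. Low guides flank it 9 mm off, their tops 92 mm above the bench
- clamp_jig: air clamp jig, fixed to the bench: steel base 240 mm along its x, 120 along its y, 10 thick; an upright air cylinder on an arm over the tile at its far (+x) end, about 165 mm high, and a hand valve whose lever points to its own -x, towards the robot. Origin on the bench under the middle of the base, z up; yaw within 0.3 rad
- valve_lever (a joint): angle of the spring-return hand lever, rad: 0 = up (released, start), 0.44 = pressed right through. At 0.22 its pin stands at the long middle one of three marks on the quadrant plate beside it: there the foot bears on the tile with about 9 N (it lands at 0.12, full pressure at the bottom cracks the tile: keep below 0.36). Its level pivot lies along the jig's y, 68 mm above the bench, x -15, y -12 mm from the jig's origin
- lever_pad (a point): middle of the top face of the lever's flat grip, 91 mm from the lever's pin and 8 mm over the lever's centre line; moves with the lever: about 98 mm above the bench when released, 79 mm at the middle mark, 59 mm when pressed through. Pressing here takes about 3 N at first, 10 N at the middle mark and 25 N at the bottom
- lever_arm: the hand lever: a steel bar with, at its free end, a flat black grip 44 mm long, 26 mm wide and 12 mm thick, to be pressed down on its top face; free air below it. Origin at its pivot; released, it slopes up 0.25 rad towards its free end
- clamp_foot: the round rubber foot, 28 mm across, on the air cylinder's rod over the tile; origin in the middle of its underside, 31 mm above the bench when lifted, 24 mm when on the tile. Driven by the valve, not by hand
- tile: the grey granite sample tile 56 x 56 x 10 mm lying in the jig's nest under the foot, fenced on three sides; origin in the middle of its underside, 14 mm above the bench. It stays where it is
- pin_spanner: bystander: flat two-pin spanner 165 x 42 x 11 mm lying behind the clamp jig; origin in the middle of its underside
- marker_pen: bystander: marker pen 128 mm long, 17 mm thick, lying in front of the regulator's gauge; origin under its middle
- whetstone: bystander: dressing stone 150 x 48 x 24 mm lying behind the regulator; origin in the middle of its underside
Things that resemble listed ones, but are neither listed nor needed, are in the scene too. Leave any green or purple look-alike of the tile alone.

How it is judged:
By the outcome, as a careful person would: the job done as asked, in the order asked, and still so for the second after the job is handed in, while the arm keeps its last pose, push and grip.
It also fails if it takes over 48 s, if anything falls off the work surface, if the arm or the gripper's body presses on something with over 40 N, if the wrist force passes 120 N, or if a joint passes its speed limit or range.

## Robot

A 7-joint arm with a two-finger parallel gripper is mounted at the origin on a cart in front of the work surface, level with it; the furniture and walls round the work are solid. World frame = base frame: x ahead of the robot, y to its left, z up, the work surface at z = 0. Lengths are in m, angles in rad, forces in N, time in s.
With the tool pointing down it reaches from about 0.425 to 0.875 m from the base axis. Payload 8.4 kg.
Tool frame: the origin (TCP) lies at the very end of the fingers, on their centre line; the grasp point (between the pads) lies 19 mm behind it; x points along the fingers, z is the direction in which the jaws open and shut, and the axes are right-handed (so a half turn about x gives the same grasp; the last joint's range is limited). The gripper opens to 87 mm and grips with 3 to 60 N. Pads are 19 mm wide; open, the fingers measure 117 mm over their backs; the gripper's body (75 mm by 190 mm) begins 51 mm behind the grasp point.
Start: joints at [1.2, 0.333, 0.04, 1.465, -0.013, 1.343, -0.059], TCP at [0.174, -0.626, 0.186] pointing down, gripper open.
Joint ranges: [-2.58, 2.58], [-0.38, 2.09], [-1.3, 1.39], [0.25, 2.4], [-1.5, 4.64], [0.08, 2.09], [-2.65, 2.65]. Speed limits (rad/s): [2.22, 2.22, 2.79, 2.79, 3.14, 3.14, 3.14].

## Interface

Orientations are given as a rotation vector (axis times angle).
In Python, from workcell import sensors, optics, env gives the robot as it stands.
- The arm moves only by the tool jog_arm, never from a script. Its argument "rows" is a list that holds one entry, the list of rows, each a list of 5 numbers: the shift along the tool's x, y, z in mm, then the turn about the tool's x in rad, then the opening, from -1 (shut) to 1 (fully open), so that 0 is half open. A call has 1 to 10 rows; each row is the pose to reach, as a shift and turn from the pose measured when the call began, along the tool's axes at that moment; what a row does not reach only later rows make up. A row lasts 1/10 s, in which the tool goes at most 50 mm and 8.59 degrees, less where a joint would pass 70% of its speed; a pose out of reach is approached as far as the arm can. A call with a gripper value outside its range is refused whole. The fingers move at their own pace and stop on an object; "grip_force" is the grip in N (left out, the last holds). Time passes only in rows, so rows that repeat a pose let the fingers close. It gives the time, the measured TCP pose, the force and the opening at its end, in the units of the state.
- sensors.sense(): the state, without advancing time (a new reading comes with each control period).
- optics.capture(name): name is "side" or "top"; returns the picture (480x640x3 uint8, red, green, blue); there is no depth.
- optics.get_calibration(name): a dict with "K" (3x3 intrinsics, pixels), "distortion" ([k1, k2, p1, p2, k3] as OpenCV has them; the pictures are not rectified), "position" and "rotation" of the camera in the world. Camera axes: x right, y up, looking along -z (the intrinsics and any distortion apply to the point x, -y, -z); pixel columns grow to the right and rows downward; lengths in m; the calibration is good to about 2 mm. A picture is of the moment at which its call begins. get_calibration takes no time and is no camera call.
- env.close_job(): hands the job in, once; it reports no verdict.
The state is a dict: "time": time; "qpos": joint angles; "dq": joint speeds; "joint_torque": joint torques, N m; "tool_pos": TCP position; "eef_rot": TCP orientation; "force": force on the tool from outside, world axes, zero at the start; "torque": the same for the moment, N m; "finger_gap": finger opening in m.
Only numpy, scipy, OpenCV 4.12 (cv2) and the standard library are available. Lean on these libraries where they do the work, as an engineer would, in place of code of your own. Each camera call takes 0.05 s, during which the arm holds its last target.

## Working session

There is one attempt and no reset: what is moved stays moved. The work goes in short steps, Python scripts to look and compute and a tool call to move; the robot and the scene stay as the last step left them, time stands still between calls to the robot, and variables do not carry over. Pictures are saved under pics/ and viewed, and the job is handed in when it is done.

Besides the shell and the picture viewer there is one more tool, called by a JSON object that holds its "name" and its "arguments", one argument or row to a line. jog_arm: Moves the arm, as the interface text tells. Its arguments: {"type":"object","properties":{"rows":{"type":"array","items":{"type":"array","items":{"type":"array","items":{"type":"number"}}}},"grip_force":{"type":"number"}},"required":["rows"]}

```bash
mkdir -p pics; ls; python3 - <<'E'
from workcell import sensors, optics, env
import cv2,numpy as np
print(sensors.sense())
for n in("side","top"):
    im=optics.capture(n); cv2.imwrite(f"pics/{n}0.png",im[...,::-1]); c=optics.get_calibration(n); print(n,c)
E
```

```text
pics
{'time': 0.0, 'qpos': array([ 1.19978667,  0.33390932,  0.03986838,  1.46627783, -0.0133856 ,
        1.34329276, -0.05850217]), 'dq': array([-1.27513468e-03, -4.60730611e-04,  7.76123973e-04,  7.87238133e-05,
        2.05534277e-03, -1.01732025e-03,  9.73370889e-04]), 'joint_torque': array([-1.03640465e-03, -6.56372809e+01,  1.33436065e+00, -4.03811252e+01,
       -5.99302165e-02,  4.47848020e-02,  1.65375441e-04]), 'tool_pos': array([ 0.17433149, -0.62563476,  0.18465707]), 'eef_rot': array([ 1.00761411,  1.32699949, -1.00614827]), 'force': array([ 0.32348552, -0.36080013, -1.07750424]), 'torque': array([ 0.06988268, -0.00080612, -0.03599199]), 'finger_gap': 0.08702669568165064}
side {'K': array([[441.35554595,   0.        , 320.92278478],
       [  0.        , 441.35554595, 249.25006096],
       [  0.        ,   0.        ,   1.        ]]), 'distortion': array([-0.0470605,  0.       ,  0.       ,  0.       ,  0.       ]), 'position': array([0.59800964, 0.64753248, 0.60426993]), 'rotation': array([-0.02211858,  1.40473527,  2.7981222 ])}
top {'K': array([[596.50358251,   0.        , 326.80946234],
       [  0.        , 596.50358251, 243.43058098],
       [  0.        ,   0.        ,   1.        ]]), 'distortion': array([-0.03664618,  0.        ,  0.        ,  0.        ,  0.        ]), 'position': array([ 0.50008739, -0.04976438,  1.17290513]), 'rotation': array([ 0.09074816, -0.04305212, -1.59324004])}
```

View pics/side0.png

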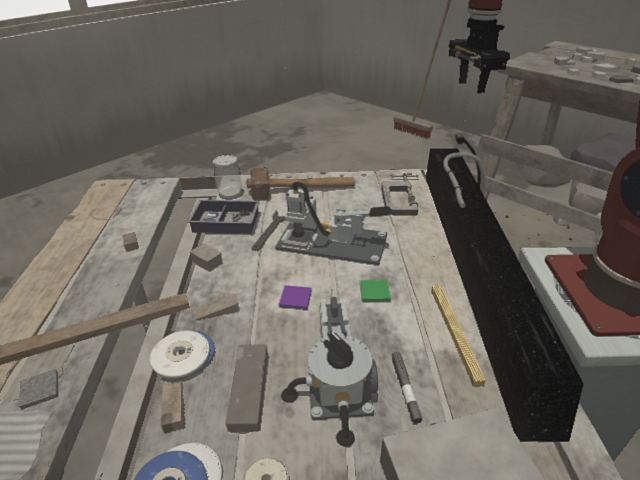

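View pics/top0.png

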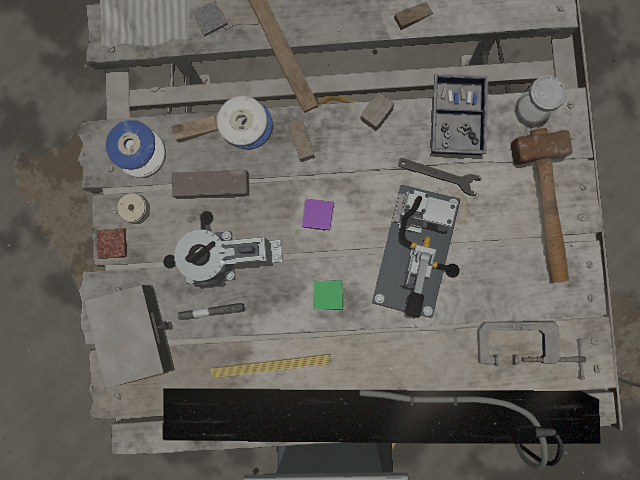

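The top picture shows the regulator on the left, with its knob near (200,253) and lock near (255,250). The jig is on the right, with its grip near (415,303). I'll enlarge both.

```bash
python3 - <<'E'
import cv2
im=cv2.imread("pics/top0.png")
cv2.imwrite("pics/c1.png",cv2.resize(im[200:300,155:290],None,fx=5.9,fy=5.9,interpolation=cv2.INTER_CUBIC))
cv2.imwrite("pics/c2.png",cv2.resize(im[175:325,365:475],None,fx=4,fy=4,interpolation=cv2.INTER_CUBIC))
s=cv2.imread("pics/side0.png")
cv2.imwrite("pics/c3.png",cv2.resize(s[285:425,275:385],None,fx=4,fy=4,interpolation=cv2.INTER_CUBIC))
E
```

```text
(no output)
```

View pics/c1.png

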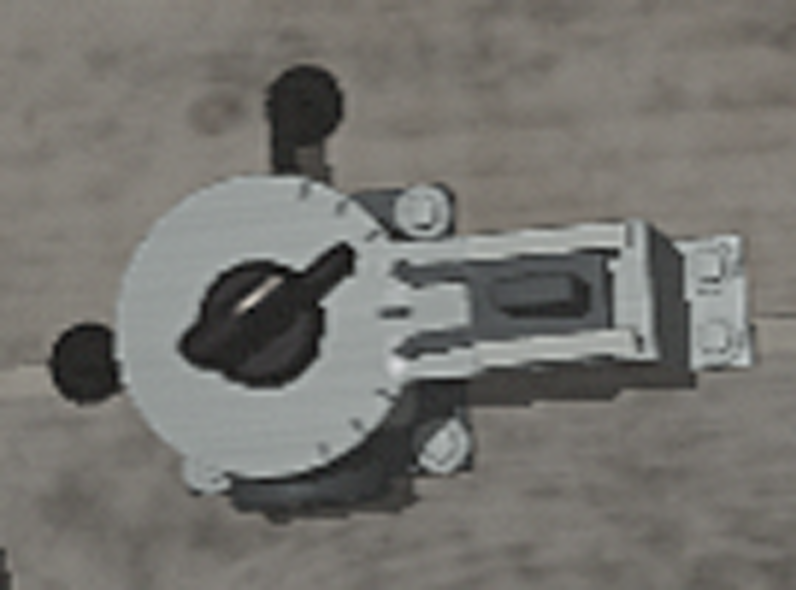

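View pics/c2.png

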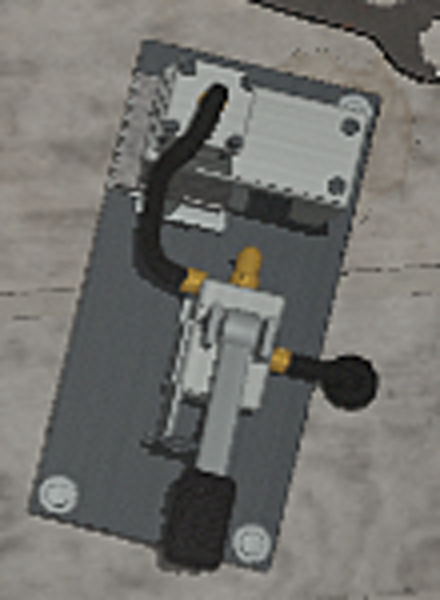

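View pics/c3.png

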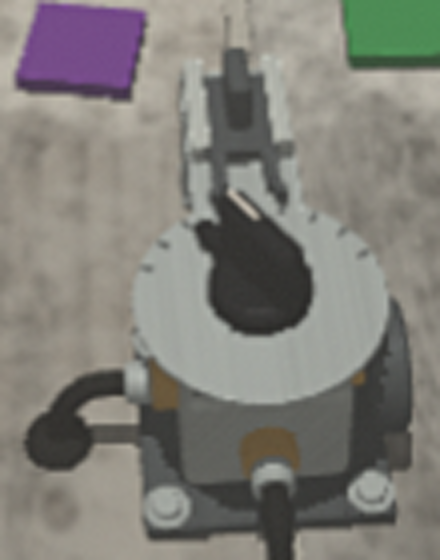

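```bash
cat > h.py <<'E'
import numpy as np,cv2
from scipy.spatial.transform import Rotation as R
from workcell import sensors, optics, env
def ray(n,px):
    c=optics.get_calibration(n)
    u=cv2.undistortPoints(np.array([[px]],float),c["K"],c["distortion"])[0,0]
    return c["position"],R.from_rotvec(c["rotation"]).as_matrix()@np.array([u[0],-u[1],-1])
def atz(n,px,z):
    p,d=ray(n,px); return p+d*(z-p[2])/d[2]
def proj(n,P):
    c=optics.get_calibration(n)
    q=(np.array(P)-c["position"])@R.from_rotvec(c["rotation"]).as_matrix()
    return cv2.projectPoints((q*[1,-1,-1]).reshape(-1,1,3),np.zeros(3),np.zeros(3),c["K"],c["distortion"])[0][:,0]
E
python3 - <<'E'
from h import *
np.set_printoptions(precision=4,suppress=True)
f=lambda x,y,z,o,s:atz("top",((x+.5)/s-.5+o[0],(y+.5)/s-.5+o[1]),z)
A=lambda x,y,z:f(x,y,z,(155,200),5.9)
B=lambda x,y,z:f(x,y,z,(365,175),4)
C=lambda x,y,z:atz("side",((x+.5)/4-.5+275,(y+.5)/4-.5+285),z)
for k,v in dict(dial=A(269,326,.081),skirt=A(262,322,.092),nosetip=A(352,252,.092),mark=A(395,312,.081),prong1=A(398,268,.092),prong2=A(405,345,.092),tabL=A(498,285,.112),tabR=A(575,280,.112),bedTR=A(640,225,.092),bedBR=A(655,357,.092),
 sdial=C(264,298,.081),skirts=C(260,290,.092),stab1=C(236,50,.112),mk=C(238,190,.081)).items(): print(k,v)
cs=[B(*p,.01) for p in((143,40),(382,97),(272,572),(28,515))]
print(cs,np.mean(cs,0)); print([np.linalg.norm(cs[i]-cs[i-1]) for i in range(4)])
d=(cs[0]+cs[1]-cs[2]-cs[3]);print("yaw",np.arctan2(d[1],d[0]))
e=(cs[0]+cs[3]-cs[1]-cs[2]);print("yaw",np.arctan2(-e[0],e[1]))
for p in((200,475),(237,480),(222,565),(165,560)): print(B(*p,.098))
E
```

```text
dial [0.5781 0.2171 0.081 ]
skirt [0.5786 0.2166 0.092 ]
nosetip [0.5997 0.1883 0.092 ]
mark [0.5815 0.1772 0.081 ]
prong1 [0.5944 0.1739 0.092 ]
prong2 [0.5704 0.1719 0.092 ]
tabL [0.5867 0.1391 0.112 ]
tabR [0.5876 0.1156 0.112 ]
bedTR [0.6059 0.0983 0.092 ]
bedBR [0.5648 0.0942 0.092 ]
sdial [0.5764 0.2198 0.081 ]
skirts [0.5782 0.225  0.092 ]
stab1 [0.5842 0.1178 0.112 ]
mk [0.5847 0.1656 0.081 ]
[array([ 0.712, -0.163,  0.01 ]), array([ 0.6806, -0.279 ,  0.01  ]), array([ 0.4508, -0.2167,  0.01  ]), array([ 0.4808, -0.0999,  0.01  ])] [ 0.581  -0.1896  0.01  ]
[np.float64(0.23967839107804884), np.float64(0.1200982922573125), np.float64(0.23814696737799926), np.float64(0.12058484355051349)]
yaw -0.26565429492921055
yaw -0.2581978976632327
[ 0.4983 -0.1735  0.098 ]
[ 0.4957 -0.1899  0.098 ]
[ 0.4581 -0.1819  0.098 ]
[ 0.4609 -0.1566  0.098 ]
```

```bash
python3 - <<'E'
from h import *
np.set_printoptions(precision=3,suppress=True)
s=sensors.sense(); M=R.from_rotvec(s["eef_rot"]).as_matrix(); print(M)
ax=np.array([.5783,.2170]);
im=cv2.imread("pics/top0.png");sd=cv2.imread("pics/side0.png")
for yaw,col in((.09,(0,0,255)),):
    rot=np.array([[np.cos(yaw),-np.sin(yaw)],[np.sin(yaw),np.cos(yaw)]])
    L=[]
    for t in np.linspace(0,2*np.pi,40): L.append([.048*np.cos(t),.048*np.sin(t),.081])
    for t in np.linspace(0,2*np.pi,24): L.append([.02*np.cos(t),.02*np.sin(t),.092])
    for x in(-.005,.005):
        for y in(-.103,-.077): L.append([x,y,.112])
    for y in np.linspace(0.05,.144,8): L.append([0,-y,.081])
    for x in(-.048,.048):
        for y in (-.048,.048): L.append([x,y,.0])
    L=np.array(L); W=np.c_[L[:,:2]@rot.T+ax,L[:,2]]
    for n,I in(("top",im),("side",sd)):
        o={"top":(155,200),"side":(275,285)}[n]
        c=I[o[1]:o[1]+140,o[0]:o[0]+135]; c=cv2.resize(c,None,fx=4.2,fy=4.2,interpolation=cv2.INTER_CUBIC)
        for p in proj(n,W): 
            q=(p-o+.5)*4.2-.5; cv2.circle(c,(int(q[0]),int(q[1])),2,col,-1)
        cv2.imwrite(f"pics/ov_{n}.png",c)
a=cv2.imread("pics/ov_top.png")[:420];b=cv2.imread("pics/ov_side.png");
E
```

```text
[[-0.     0.963  0.269]
 [ 0.001  0.269 -0.963]
 [-1.    -0.    -0.001]]
```

View pics/ov_top.png

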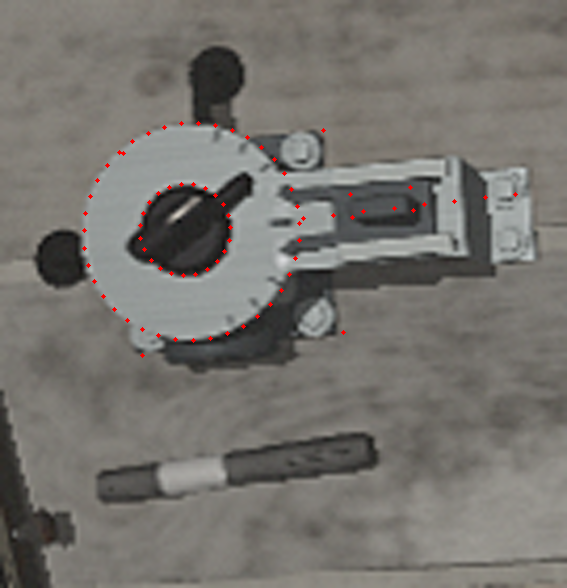

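View pics/ov_side.png

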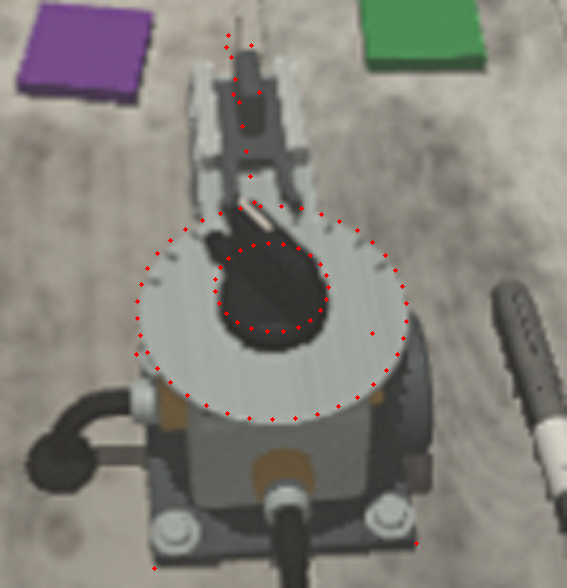

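```bash
cat > ov.py <<'E'
from h import *
def draw(yaw,ax,tag,fs=("pics/top0.png","pics/side0.png"),lock=0,z=6):
    rot=np.array([[np.cos(yaw),-np.sin(yaw)],[np.sin(yaw),np.cos(yaw)]])
    def box(x0,x1,y0,y1,zz): return [[x0,y0,zz],[x1,y0,zz],[x1,y1,zz],[x0,y1,zz]]
    polys=[[[.048*np.cos(t),.048*np.sin(t),.081] for t in np.linspace(0,6.28,40)],
      box(-.005,.005,-.103+lock,-.077+lock,.112),box(-.048,.048,-.048,.048,0.0),[[0,-.03,.081],[0,-.144,.081]]]
    outs=[]
    for n,fn,o in(("top",fs[0],(165,195)),("side",fs[1],(285,285))):
        I=cv2.imread(fn)[o[1]:o[1]+98 if n=="top" else o[1]+98,o[0]:o[0]+132]
        if n=="side": I=cv2.imread(fn)[o[1]:o[1]+140,o[0]:o[0]+100]
        c=cv2.resize(I,None,fx=z if n=="top" else 4.2,fy=z if n=="top" else 4.2,interpolation=cv2.INTER_CUBIC); k=z if n=="top" else 4.2
        for P in polys:
            L=np.array(P);W=np.c_[L[:,:2]@rot.T+ax,L[:,2]]
            q=((proj(n,W)-o+.5)*k-.5).astype(int)
            cv2.polylines(c,[q],True,(0,0,255),1)
        cv2.imwrite(f"pics/{tag}_{n}.png",c)
E
python3 -c "
from ov import *
draw(.05,np.array([.5783,.2170]),'o2')"
```

```text
(no output)
```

View pics/o2_top.png

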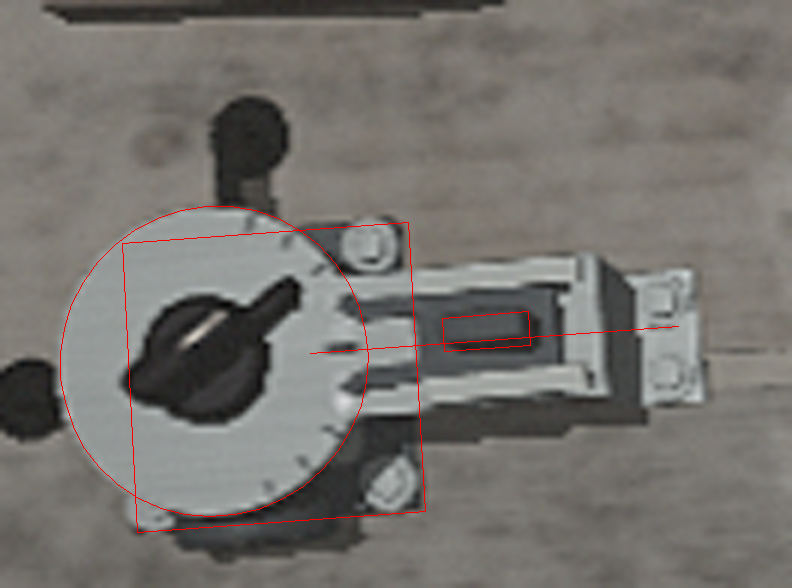

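View pics/o2_side.png

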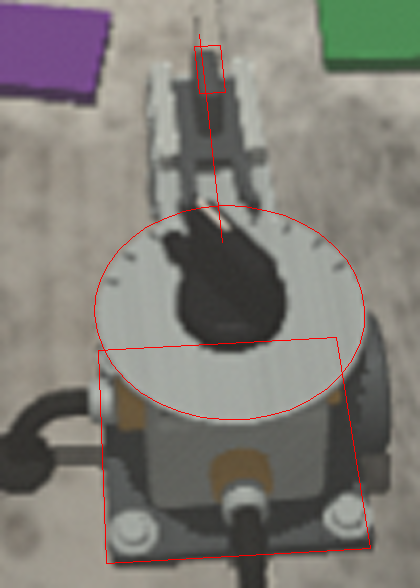

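The overlay fits at an axis of (0.5783, 0.217) and a yaw of about 0.05. Next I'll move towards the regulator via a high waypoint.

{"name": "jog_arm", "arguments": {
  "rows": [
    [[-75,353,-240,-0.9,0],[-75,353,-240,-0.9,0],[-75,353,-240,-0.9,0],[-75,353,-240,-0.9,0],[-75,353,-240,-0.9,0],[-75,353,-240,-0.9,0],[-75,353,-240,-0.9,0],[-75,353,-240,-0.9,0],[-75,353,-240,-0.9,0],[-75,353,-240,-0.9,0]]
  ],
  "grip_force": 20
}}

```text
time: 1.1
tool_pos: [0.4537, -0.2947, 0.2608]
eef_rot: [0.309, 1.548, -0.304]
force: [-0.7, -0.3, 0.2]
finger_gap: 0.0437
```

```bash
cat >> h.py <<'E'
def to(x,y,z,phi=None):
    s=sensors.sense(); M=R.from_rotvec(s["eef_rot"]).as_matrix()
    d=M.T@(np.array([x,y,z])-s["tool_pos"])*1000
    cur=np.arctan2(M[1,1],M[0,1])
    t=None if phi is None else -((phi-cur+np.pi)%(2*np.pi)-np.pi)
    print("t",s["time"],"pos",s["tool_pos"].round(4),"phi",round(cur,3),"xz",M[2,0].round(4),"F",s["force"].round(1),"gap",round(s["finger_gap"],4),"q7",s["qpos"][6].round(2),"-> d",d.round(1),"turn",t)
E
python3 -c "
from h import *
to(.5783,.217,.16,2.19)"
```

```text
t 1.1 pos [ 0.4537 -0.2947  0.2608] phi 1.18 xz -1.0 F [-0.7 -0.3  0.2] gap 0.0437 q7 0.08 -> d [102.3 520.3 -79.7] turn -1.009875797549796
```

{"name": "jog_arm", "arguments": {
  "rows": [
    [[40,520,-80,-1.01,0],[40,520,-80,-1.01,0],[40,520,-80,-1.01,0],[40,520,-80,-1.01,0],[40,520,-80,-1.01,0],[40,520,-80,-1.01,0],[40,520,-80,-1.01,0],[40,520,-80,-1.01,0],[40,520,-80,-1.01,0],[40,520,-80,-1.01,0]]
  ]
}}

```text
time: 2.1
tool_pos: [0.5702, 0.185, 0.2241]
eef_rot: [-0.483, 1.514, 0.485]
force: [0.7, -1.2, 0.2]
finger_gap: 0.0433
```

```bash
python3 -c "
from h import *
to(.5783,.217,.13,2.19)"
```

```text
t 2.1 pos [0.5702 0.185  0.2241] phi 2.189 xz -1.0 F [ 0.7 -1.2  0.2] gap 0.0433 q7 0.07 -> d [94.2 21.3 24.9] turn -0.0014752138273683713
```

{"name": "jog_arm", "arguments": {
  "rows": [
    [[50,21,25,0,0],[94,21,25,0,0],[94,21,25,0,0],[94,21,25,0,0]]
  ]
}}

```text
time: 2.5
tool_pos: [0.5781, 0.2153, 0.1297]
eef_rot: [-0.482, 1.517, 0.484]
force: [0.3, -0.2, 1.1]
finger_gap: 0.0436
```

```bash
python3 - <<'E'
from h import *
to(.5783,.217,.098,2.19)
for n,o in(("top",(155,200)),("side",(275,240))):
    im=optics.capture(n)[...,::-1]
    cv2.imwrite(f"pics/a_{n}.png",cv2.resize(im[o[1]:o[1]+140,o[0]:o[0]+135],None,fx=4.2,fy=4.2,interpolation=cv2.INTER_CUBIC))
E
```

```text
t 2.5 pos [0.5781 0.2153 0.1297] phi 2.188 xz -1.0 F [ 0.3 -0.2  1.1] gap 0.0436 q7 -0.02 -> d [31.7  1.2  1.1] turn -0.002318830539343786
```

View pics/a_side.png

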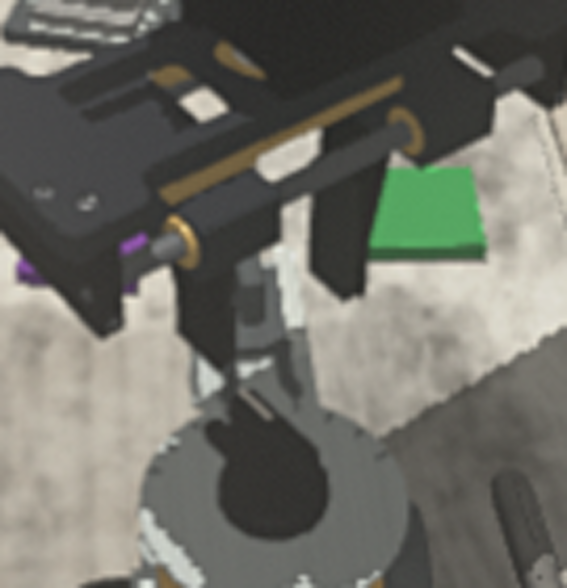

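View pics/a_top.png

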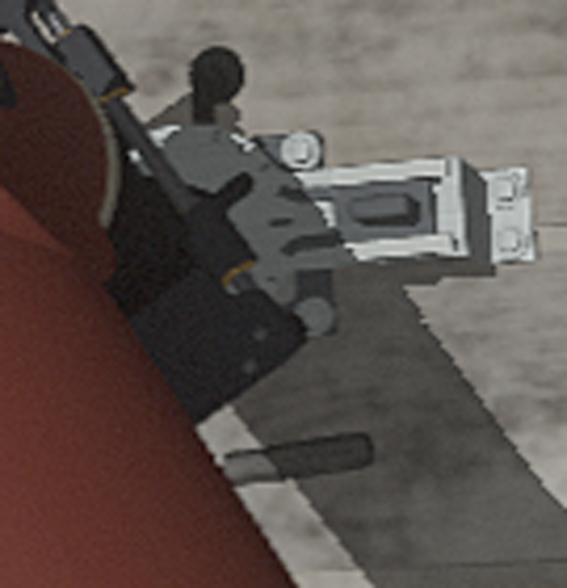

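{"name": "jog_arm", "arguments": {
  "rows": [
    [[31,1,1,0,0],[31,1,1,0,0],[31,1,1,0,0],[31,1,1,0,-0.3],[31,1,1,0,-0.6],[31,1,1,0,-1],[31,1,1,0,-1],[31,1,1,0,-1]]
  ],
  "grip_force": 12
}}

```text
time: 3.4
tool_pos: [0.5804, 0.2174, 0.1018]
eef_rot: [-0.482, 1.512, 0.483]
force: [0.5, 1.0, -0.8]
finger_gap: 0.0119
```

```bash
python3 -c "
from h import *
to(.5783,.217,.098,1.62);print(sensors.sense()['torque'])"
```

```text
t 3.4 pos [0.5804 0.2174 0.1018] phi 2.187 xz -1.0 F [ 0.5  1.  -0.8] gap 0.0119 q7 -0.04 -> d [ 3.8  0.9 -2. ] turn 0.5667822708924786
[-0.04221723 -0.09100573  0.00640171]
```

{"name": "jog_arm", "arguments": {
  "rows": [
    [[0,0,0,0.14,-1],[0,0,0,0.28,-1],[0,0,0,0.42,-1],[0,0,0,0.56,-1],[0,0,0,0.57,-1],[0,0,0,0.57,-1]]
  ]
}}

```text
time: 4.0
tool_pos: [0.5804, 0.2175, 0.1019]
eef_rot: [-0.038, 1.566, 0.04]
force: [0.2, 0.2, 0.2]
finger_gap: 0.0004
```

```bash
python3 - <<'E'
from h import *
to(.580,.2175,.098,1.62);print(sensors.sense()['torque'])
for n,o in(("top",(155,200)),("side",(275,250))):
    im=optics.capture(n)[...,::-1]
    cv2.imwrite(f"pics/b_{n}.png",cv2.resize(im[o[1]:o[1]+140,o[0]:o[0]+135],None,fx=4.2,fy=4.2,interpolation=cv2.INTER_CUBIC))
E
```

```text
t 4.0 pos [0.5804 0.2175 0.1019] phi 1.62 xz -1.0 F [0.2 0.2 0.2] gap 0.0004 q7 -0.57 -> d [ 3.9 -0.  -0.4] turn 0.00047954105431680105
[-0.07644368 -0.10910282  0.00854603]
```

View pics/b_side.png

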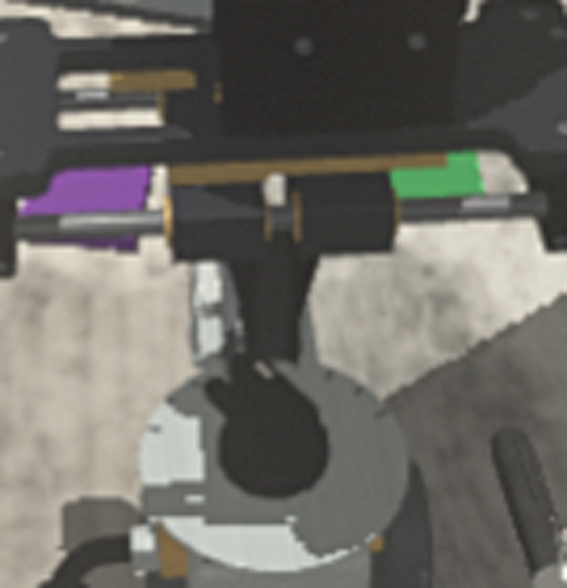

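View pics/b_top.png

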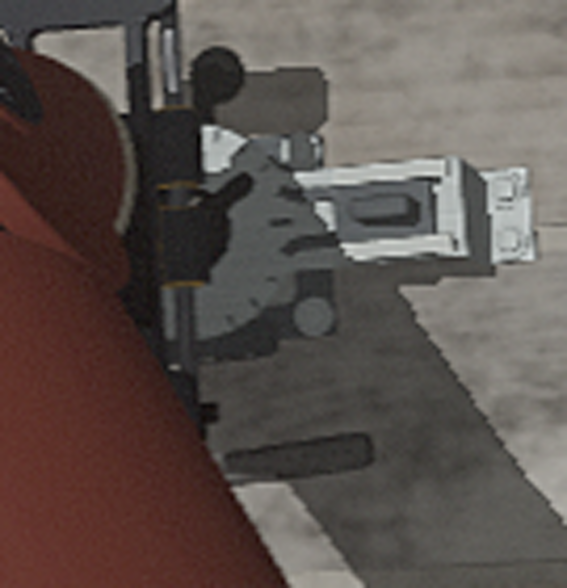

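```bash
python3 - <<'E'
from h import *
s=sensors.sense(); p=s["tool_pos"]; 
for n,o,in(("top",(155,200)),("side",(275,250))):
    print(n,(proj(n,[p,p+[0,0,.019],[.5783,.217,.109],[.5783,.217,.121],[.5783,.217,.092]])-o)*4.2)
E
```

```text
top [[177.33474786 221.98751257]
 [166.28384555 218.91382845]
 [174.19625527 225.59799952]
 [167.17893603 223.69645906]
 [183.87585678 228.22076294]]
side [[264.65420108 414.52559285]
 [265.00601724 377.7009687 ]
 [270.69353893 399.67107362]
 [270.98512696 376.24674897]
 [270.28973311 431.94223673]]
```

```bash
python3 - <<'E'
from h import *
p=np.array([.1743,-.6256,.1847]);z=np.array([.269,-.963,0])*.0435
print(proj("side",[p,p+z,p-z,p+[0,0,.019]]))
im=cv2.imread("pics/side0.png"); cv2.imwrite("pics/d.png",cv2.resize(im[0:110,430:530],None,fx=5,fy=5,interpolation=cv2.INTER_CUBIC))
p=np.array([.5781,.2153,.1297]);z=np.array([.816,.58,0])*.0218
print((proj("side",[p,p+z,p-z])-(275,240))*4.2)
im=optics.capture("side")[...,::-1];cv2.imwrite("pics/e.png",cv2.resize(im[200:380,250:400],None,fx=5,fy=5,interpolation=cv2.INTER_CUBIC)[:600,:750])
im=cv2.imread("pics/e.png");cv2.imwrite("pics/e.png",im[:600])
E
```

```text
[[467.90669024 100.9400216 ]
 [460.16680607  96.41428147]
 [476.05852856 105.71687399]
 [469.0316182   94.40070041]]
[[271.60534774 397.1573018 ]
 [219.90367987 426.23118033]
 [321.70144686 368.94901657]]
```

View pics/d.png

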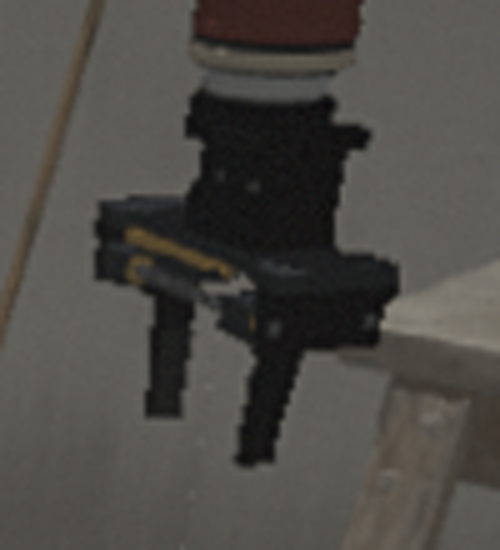

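```bash
python3 - <<'E'
from h import *
im=optics.capture("side")[...,::-1]; c=np.clip(im[310:380,300:380].astype(float)*2.2,0,255).astype(np.uint8);cv2.imwrite("pics/f.png",cv2.resize(c,None,fx=8,fy=8,interpolation=cv2.INTER_CUBIC))
E
```

```text
(no output)
```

View pics/f.png

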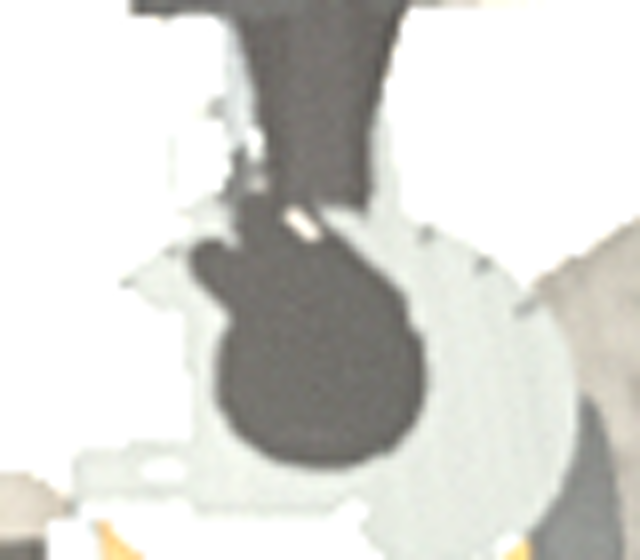

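```bash
python3 - <<'E'
from h import *
np.set_printoptions(precision=4,suppress=True)
for px,p in(((471.6,87.7),[.1743,-.6256,.1847]),((339.7,335.6),[.5804,.2175,.1019])):
    p=np.array(p); o,d=ray("side",px)
    print("same z",o+d*(p[2]-o[2])/d[2]-p,"same y",o+d*(p[1]-o[1])/d[1]-p)
s=sensors.sense();p=s["tool_pos"]
print((proj("side",[p+[0,0,h] for h in (0,.02,.04,.07,.1,.15)]+[p+[0,.037,.07],p+[.095,.037,.07],p+[-.095,.037,.07]])-(275,250))*4.2)
im=optics.capture("side")[...,::-1];cv2.imwrite("pics/g.png",cv2.resize(np.clip(im[150:390,220:460]*1.6,0,255).astype(np.uint8),None,fx=2.4,fy=2.4))
cv2.imwrite("pics/gt.png",np.clip(optics.capture("top")[...,::-1]*1.6,0,255).astype(np.uint8))
E
```

```text
same z [-0.0469 -0.1273 -0.    ] same y [-0.0041  0.      0.0381]
same z [-0.0034 -0.0254 -0.    ] same y [-0.0023  0.      0.028 ]
[[264.4676 414.3242]
 [264.8345 375.5227]
 [265.2127 335.1783]
 [265.802  271.5746]
 [266.419  203.9756]
 [267.5132  81.4358]
 [269.8889 356.8799]
 [-36.0997 360.9944]
 [576.1031 351.8266]]
```

View pics/g.png

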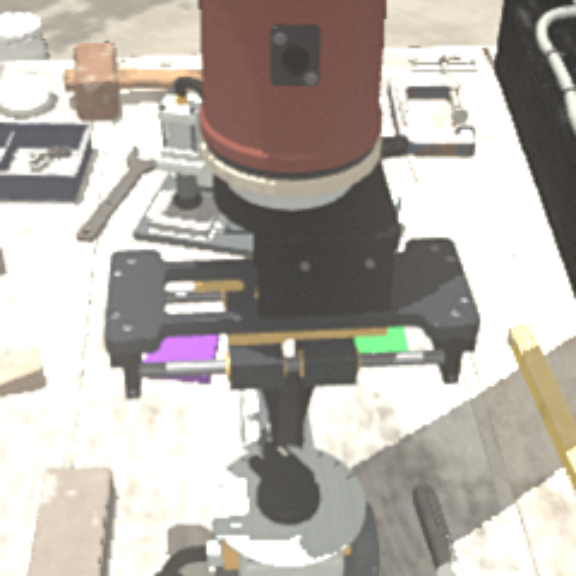

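View pics/gt.png

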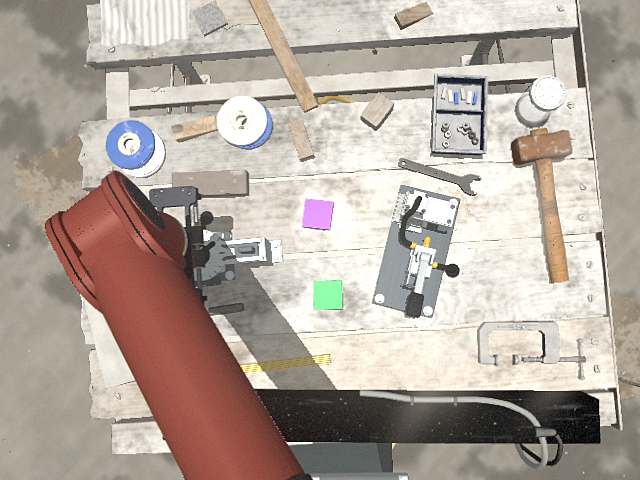

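The fingers closed on nothing. In the side picture the tips sit about 13 px higher than the reported TCP should project, which suggests about +28 mm in z. I'll touch free bench to check the height.

```bash
python3 -c "
from h import *
print(atz('top',(352,250),0))
to(*atz('top',(352,250),0)[:2],.16,1.62)"
```

```text
[ 0.58613757 -0.0646938   0.        ]
t 4.3 pos [0.5804 0.2174 0.1018] phi 1.618 xz -1.0 F [-0.1 -1.4  0.1] gap 0.0005 q7 -0.57 -> d [ -58.8 -281.9   -7.3] turn -0.0022005737428627548
```

{"name": "jog_arm", "arguments": {
  "rows": [
    [[-50,0,0,0,-1],[-60,-50,-4,0,-1],[-60,-267,-4,0,-1],[-60,-267,-4,0,-1],[-60,-267,-4,0,-1],[-60,-267,-4,0,-1],[-40,-267,-4,0,-1],[10,-267,-4,0,-1],[50,-267,-4,0,-1],[60,-267,-4,0,-1]]
  ]
}}

```text
time: 5.3
tool_pos: [0.5859, -0.0497, 0.0369]
eef_rot: [-0.035, 1.573, 0.04]
force: [-1.0, -0.2, -0.1]
finger_gap: 0.0008
```

```bash
python3 - <<'E'
from h import *
to(.586,-.05,.03)
s=sensors.sense();p=s["tool_pos"]
im=optics.capture("side")[...,::-1];q=proj("side",[p])[0];print(q)
x,y=int(q[0])-60,int(q[1])-80
c=cv2.resize(np.clip(im[y:y+120,x:x+120]*1.5,0,255).astype(np.uint8),None,fx=5,fy=5,interpolation=cv2.INTER_CUBIC)
cv2.circle(c,(int((q[0]-x)*5),int((q[1]-y)*5)),3,(0,0,255),-1);cv2.imwrite("pics/i.png",c);print(x,y)
E
```

```text
t 5.3 pos [ 0.5859 -0.0497  0.0369] phi 1.618 xz -1.0 F [-1.  -0.2 -0.1] gap 0.0008 q7 -0.11 -> d [ 6.9 -0.3  0.1] turn None
[330.64144297 268.0345826 ]
270 188
```

View pics/i.png

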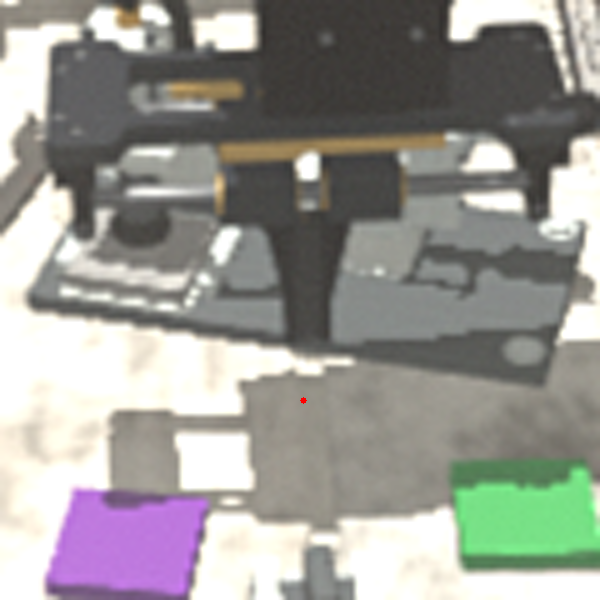

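{"name": "jog_arm", "arguments": {
  "rows": [
    [[10,0,0,0,-1],[20,0,0,0,-1],[25,0,0,0,-1],[28,0,0,0,-1],[30,0,0,0,-1],[32,0,0,0,-1],[32,0,0,0,-1]]
  ]
}}

```text
time: 6.05
tool_pos: [0.5867, -0.0493, 0.0059]
eef_rot: [-0.035, 1.572, 0.04]
force: [-0.1, -0.7, 0.1]
finger_gap: 0.0004
```

```bash
cat > look.py <<'E'
from h import *
import sys
tag=sys.argv[1]
to(.586,-.05,.03)
s=sensors.sense();p=s["tool_pos"]
im=optics.capture("side")[...,::-1];q=proj("side",[p])[0]
x,y=max(0,int(q[0])-60),max(0,int(q[1])-80)
c=cv2.resize(np.clip(im[y:y+120,x:x+120]*1.5,0,255).astype(np.uint8),None,fx=5,fy=5,interpolation=cv2.INTER_CUBIC)
cv2.circle(c,(int((q[0]-x)*5),int((q[1]-y)*5)),3,(0,0,255),-1);cv2.imwrite(f"pics/{tag}.png",c);print(q,x,y)
E
python3 look.py j
```

```text
t 6.05 pos [ 0.5867 -0.0493  0.0059] phi 1.618 xz -1.0 F [-0.1 -0.7  0.1] gap 0.0004 q7 -0.12 -> d [-24.1  -0.6  -0.8] turn None
[330.32677272 279.77352828] 270 199
```

View pics/j.png

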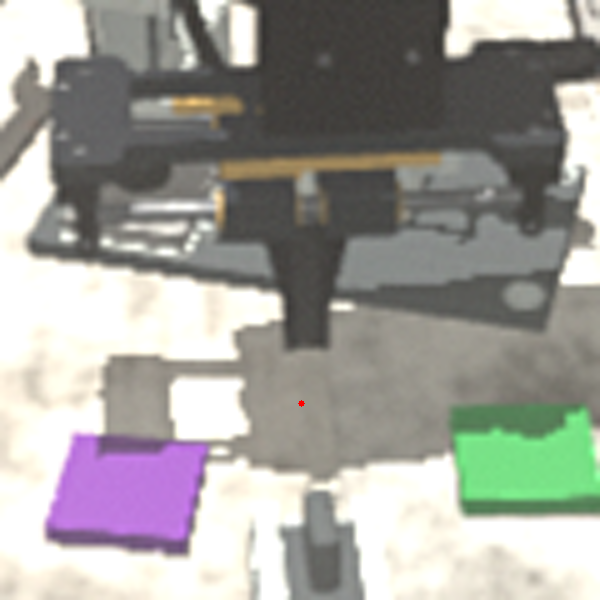

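{"name": "jog_arm", "arguments": {
  "rows": [
    [[10,0,0,0,-1],[18,0,0,0,-1],[21,0,0,0,-1],[23,0,0,0,-1],[23,0,0,0,-1]]
  ]
}}

```text
time: 6.6
tool_pos: [0.5864, -0.0491, -0.0175]
eef_rot: [-0.035, 1.573, 0.04]
force: [-0.1, 0.7, 0.2]
finger_gap: 0.0004
```

```bash
python3 look.py k
```

```text
t 6.6 pos [ 0.5864 -0.0491 -0.0175] phi 1.619 xz -1.0 F [-0.1  0.7  0.2] gap 0.0004 q7 -0.14 -> d [-47.5  -0.7  -0.6] turn None
[330.51366352 288.25480971] 270 208
```

View pics/k.png

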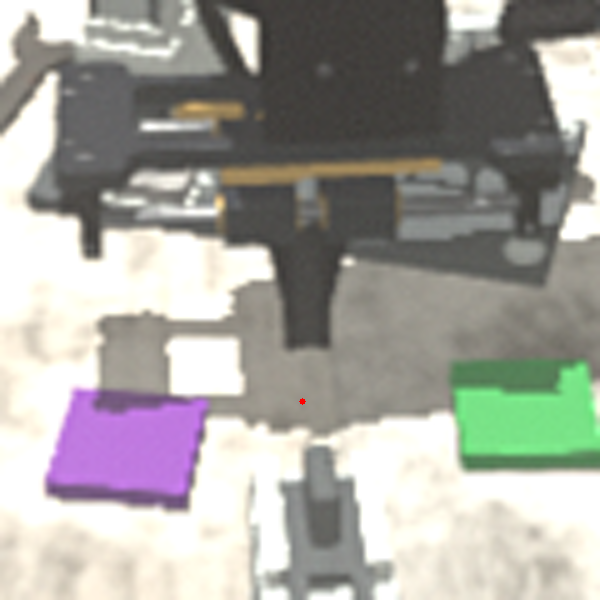

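The reported z is now -17 mm with no contact, so the tool is really about 28–30 mm higher than it reports. I'll go on down to contact.

{"name": "jog_arm", "arguments": {
  "rows": [
    [[3,0,0,0,-1],[5,0,0,0,-1],[7,0,0,0,-1],[9,0,0,0,-1],[9,0,0,0,-1]]
  ]
}}

```text
time: 7.15
tool_pos: [0.5864, -0.049, -0.0265]
eef_rot: [-0.035, 1.572, 0.04]
force: [-0.0, 0.7, 0.4]
finger_gap: 0.0001
```

{"name": "jog_arm", "arguments": {
  "rows": [
    [[2,0,0,0,-1],[3,0,0,0,-1],[4,0,0,0,-1],[4,0,0,0,-1]]
  ]
}}

```text
time: 7.55
tool_pos: [0.5864, -0.0491, -0.0306]
eef_rot: [-0.035, 1.573, 0.04]
force: [-0.1, -0.1, 0.6]
finger_gap: 0.0005
```

```bash
python3 look.py l
```

```text
t 7.55 pos [ 0.5864 -0.0491 -0.0306] phi 1.618 xz -1.0 F [-0.1 -0.1  0.6] gap 0.0005 q7 -0.15 -> d [-60.6  -0.7  -0.5] turn None
[330.55873318 292.86689682] 270 212
```

View pics/l.png

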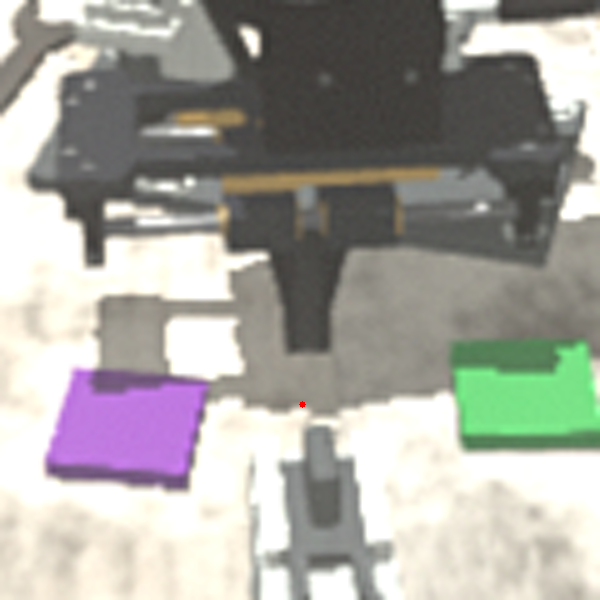

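{"name": "jog_arm", "arguments": {
  "rows": [
    [[2,0,0,0,-1],[4,0,0,0,-1],[4,0,0,0,-1]]
  ]
}}

```text
time: 7.9
tool_pos: [0.5861, -0.049, -0.0349]
eef_rot: [-0.035, 1.573, 0.04]
force: [-0.3, 0.4, -1.4]
finger_gap: 0.0008
```

```bash
python3 -c "
from h import *
to(0,0,0)
for z in(0,.005,.01): print(atz('side',(331.4,282.4),z))"
```

```text
t 7.9 pos [ 0.5861 -0.049  -0.0349] phi 1.619 xz -1.0 F [-0.3  0.4 -1.4] gap 0.0008 q7 -0.15 -> d [ -33.2   77.1 -583.2] turn None
[ 0.58453294 -0.04766383  0.        ]
[ 0.58464445 -0.04191146  0.005     ]
[ 0.58475597 -0.0361591   0.01      ]
```

{"name": "jog_arm", "arguments": {
  "rows": [
    [[1,0,0,0,-1],[2,0,0,0,-1],[2,0,0,0,-1]]
  ]
}}

```text
time: 8.2
tool_pos: [0.5861, -0.049, -0.0365]
eef_rot: [-0.035, 1.573, 0.04]
force: [-2.7, -0.4, 5.5]
finger_gap: 0.0004
```

{"name": "jog_arm", "arguments": {
  "rows": [
    [[1,0,0,0,-1],[2,0,0,0,-1],[2,0,0,0,-1]]
  ]
}}

```text
time: 8.5
tool_pos: [0.5862, -0.0491, -0.0366]
eef_rot: [-0.036, 1.573, 0.039]
force: [-9.4, -0.7, 21.2]
finger_gap: 0.0004
```

Contact came at a reported z of -0.0365, so true z is the reading plus 36.5 mm. I'll check x and y at this contact as well.

```bash
python3 - <<'E'
from h import *
im=optics.capture("side")[...,::-1]
c=cv2.resize(np.clip(im[255:305,305:365]*2.0,0,255).astype(np.uint8),None,fx=11,fy=11,interpolation=cv2.INTER_CUBIC);cv2.imwrite("pics/m.png",c)
p=sensors.sense()["tool_pos"]
for d in((0,0),(.015,.0095),(-.015,.0095),(0,.0095),(.015,-.0095)): print(d,(proj("side",[[p[0]+d[0],p[1]+d[1],0]])[0]-(305,255))*11)
E
```

```text
(0, 0) [281.26913175 296.58515374]
(0.015, 0.0095) [202.48436461 330.99431361]
(-0.015, 0.0095) [362.14393514 328.54956612]
(0, 0.0095) [282.3077451  329.77706682]
(0.015, -0.0095) [201.72808146 265.13850477]
```

View pics/m.png

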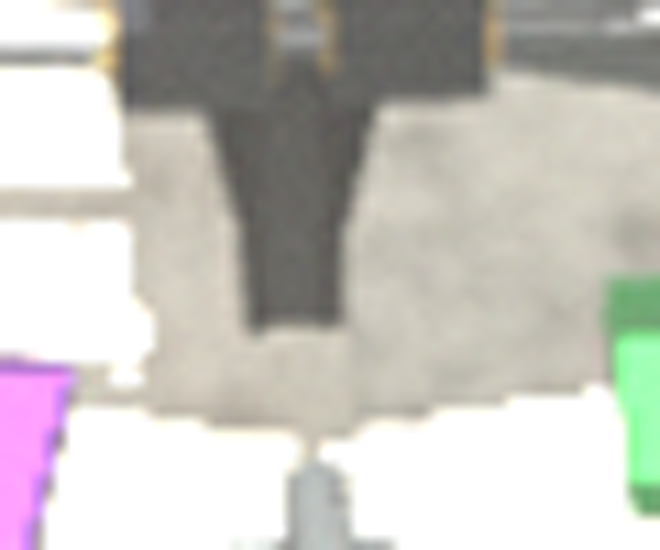

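The y reading agrees, x reads about 2 mm high against the cameras, and z reads 36.5 mm low. I'll build both offsets into the helper and go back to the knob.

```bash
cat >> h.py <<'E'
_to=to
def to(x,y,z,phi=None): _to(x+.002,y,z-.0365,phi)   # args in camera/true frame; printed pos is raw
E
python3 -c "
from h import *
to(.5783,.217,.16,2.19)"
```

```text
t 8.55 pos [ 0.5862 -0.0491 -0.0366] phi 1.618 xz -1.0 F [-8.7 -0.4 22.2] gap 0.0 q7 -0.15 -> d [-159.5  266.4    6.3] turn -0.5715595582550246
```

{"name": "jog_arm", "arguments": {
  "rows": [
    [[-50,0,0,0,-1],[-100,0,0,0,0],[-150,0,0,0,0],[-160,50,6,-0.1,0],[-160,100,6,-0.2,0],[-160,150,6,-0.35,0],[-160,200,6,-0.5,0],[-160,250,6,-0.57,0],[-160,266,6,-0.57,0],[-160,266,6,-0.57,0]]
  ]
}}

```text
time: 9.55
tool_pos: [0.5785, 0.2211, 0.124]
eef_rot: [-0.485, 1.517, 0.492]
force: [0.1, 0.5, -0.3]
finger_gap: 0.0431
```

```bash
python3 -c "
from h import *
to(.5783,.217,.098,2.19)"
```

```text
t 9.55 pos [0.5785 0.2211 0.124 ] phi 2.194 xz -1.0 F [ 0.1  0.5 -0.3] gap 0.0431 q7 -0.01 -> d [62.5 -4.7 -1. ] turn 0.004474307138912614
```

{"name": "jog_arm", "arguments": {
  "rows": [
    [[20,-5,-1,0,0],[40,-5,-1,0,0],[50,-5,-1,0,0],[58,-5,-1,0,0],[62,-5,-1,0,0],[62,-5,-1,0,0]]
  ]
}}

```text
time: 10.15
tool_pos: [0.5805, 0.2165, 0.0619]
eef_rot: [-0.484, 1.517, 0.492]
force: [-0.1, -0.7, -1.0]
finger_gap: 0.0438
```

```bash
python3 -c "
from h import *
to(.5783,.217,.098,2.19)
im=optics.capture('side')[...,::-1];cv2.imwrite('pics/n.png',cv2.resize(np.clip(im[280:400,270:400]*1.7,0,255).astype(np.uint8),None,fx=5,fy=5,interpolation=cv2.INTER_CUBIC))"
```

```text
t 10.15 pos [0.5805 0.2165 0.0619] phi 2.194 xz -1.0 F [-0.1 -0.7 -1. ] gap 0.0438 q7 -0.04 -> d [0.4 0.6 0.1] turn 0.004029807087847281
```

View pics/n.png

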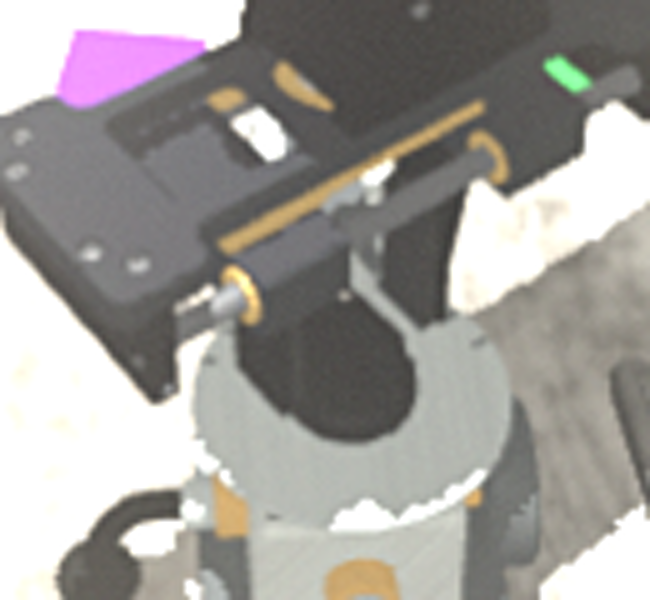

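The fingers now straddle the knob wing, so I'll close on it.

{"name": "jog_arm", "arguments": {
  "rows": [
    [[0,0,0,0,-1],[0,0,0,0,-1],[0,0,0,0,-1],[0,0,0,0,-1],[0,0,0,0,-1],[0,0,0,0,-1]]
  ],
  "grip_force": 20
}}

```text
time: 10.8
tool_pos: [0.5808, 0.2167, 0.0625]
eef_rot: [-0.485, 1.516, 0.492]
force: [0.2, -1.2, 0.6]
finger_gap: 0.0123
```

```bash
python3 -c "
from h import *
to(.5783,.217,.098,1.62);print(sensors.sense()['torque'])"
```

```text
t 10.8 pos [0.5808 0.2167 0.0625] phi 2.194 xz -1.0 F [ 0.2 -1.2  0.6] gap 0.0123 q7 -0.04 -> d [ 1.   0.5 -0.2] turn 0.574339679169146
[ 0.00350395 -0.09275779  0.05277285]
```

{"name": "jog_arm", "arguments": {
  "rows": [
    [[0,0,0,0.13,-1],[0,0,0,0.26,-1],[0,0,0,0.39,-1],[0,0,0,0.5,-1],[0,0,0,0.57,-1],[0,0,0,0.575,-1],[0,0,0,0.575,-1]]
  ]
}}

```text
time: 11.5
tool_pos: [0.5786, 0.216, 0.0624]
eef_rot: [-0.036, 1.577, 0.04]
force: [-9.2, -4.6, 7.3]
finger_gap: 0.0118
```

```bash
python3 -c "
from h import *
to(.5783,.217,.098,1.62);print(sensors.sense()['torque'])
for n,o in (('side',(270,280)),('top',(155,200))):
  im=optics.capture(n)[...,::-1];cv2.imwrite('pics/p_'+n+'.png',cv2.resize(np.clip(im[o[1]:o[1]+110,o[0]:o[0]+130]*1.7,0,255).astype(np.uint8),None,fx=5,fy=5,interpolation=cv2.INTER_CUBIC))"
```

```text
t 11.5 pos [0.5786 0.216  0.0624] phi 1.619 xz -1.0 F [-9.2 -4.6  7.3] gap 0.0118 q7 -0.57 -> d [0.9 0.9 1.7] turn -0.0006529932843926112
[-0.89460693  1.98879885  0.02112975]
```

View pics/p_side.png

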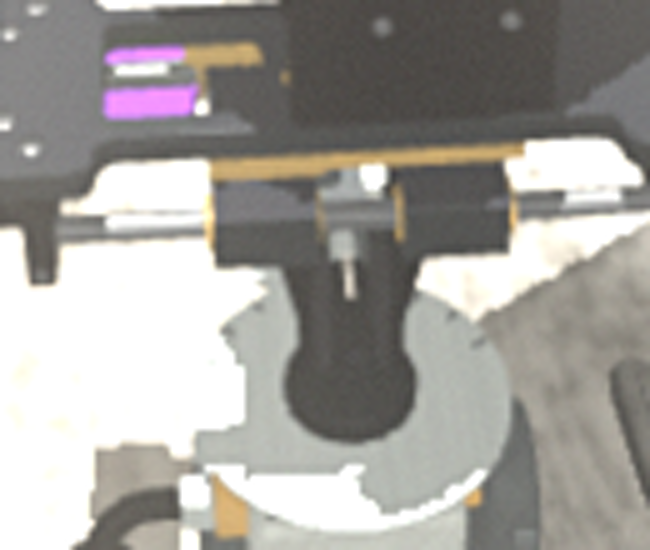

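View pics/p_top.png

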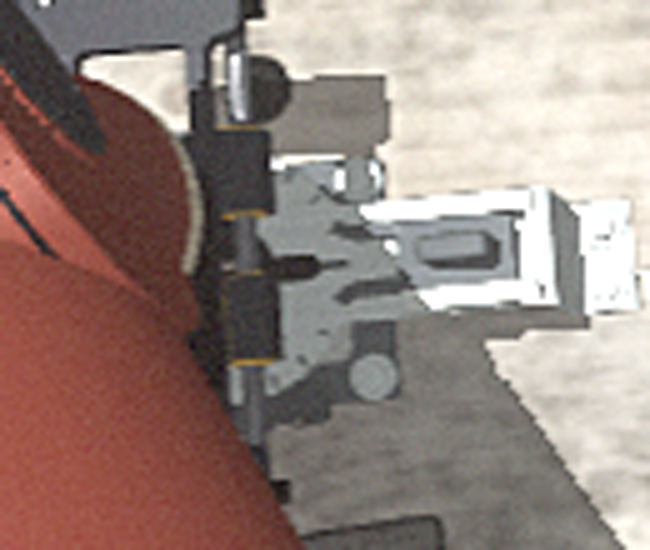

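{"name": "jog_arm", "arguments": {
  "rows": [
    [[0,0,0,0,-1],[0,0,0,0,-0.4],[0,0,0,0,-0.4],[0,0,0,0,-0.4],[-20,0,0,0,-0.4],[-50,0,0,0,-0.4],[-60,0,0,0,-0.4]]
  ]
}}

```text
time: 12.3
tool_pos: [0.5803, 0.2167, 0.1253]
eef_rot: [-0.036, 1.573, 0.041]
force: [-0.1, 0.1, 0.7]
finger_gap: 0.0257
```

```bash
python3 -c "
from h import *
r=np.array([.5783,.217])+.09*np.array([np.sin(.05),-np.cos(.05)]);print(r)
to(*r,.14,1.62)"
```

```text
[0.58279813 0.12711248]
t 12.3 pos [0.5803 0.2167 0.1253] phi 1.62 xz -1.0 F [-0.1  0.1  0.7] gap 0.0257 q7 -0.54 -> d [ 21.4 -89.8   0.2] turn -0.00036536446633528286
```

{"name": "jog_arm", "arguments": {
  "rows": [
    [[0,-40,0,0,-0.4],[0,-80,-1,0,-0.4],[0,-90,-1,0,-0.4],[10,-90,-1,0,-0.4],[10,-90,-1,0,-0.4]]
  ]
}}

```text
time: 12.8
tool_pos: [0.5826, 0.1277, 0.1131]
eef_rot: [-0.036, 1.576, 0.042]
force: [0.6, 0.7, 0.2]
finger_gap: 0.0262
```

```bash
python3 -c "
from h import *
to(.5828,.1271,.098,1.62)
for n,o in (('side',(270,250)),('top',(155,200))):
  im=optics.capture(n)[...,::-1];cv2.imwrite('pics/q_'+n+'.png',cv2.resize(np.clip(im[o[1]:o[1]+120,o[0]:o[0]+140]*1.6,0,255).astype(np.uint8),None,fx=5,fy=5,interpolation=cv2.INTER_CUBIC))"
```

```text
t 12.8 pos [0.5826 0.1277 0.1131] phi 1.62 xz -1.0 F [0.6 0.7 0.2] gap 0.0262 q7 -0.39 -> d [51.6 -0.9  2.5] turn 0.00024045944351147597
```

View pics/q_side.png

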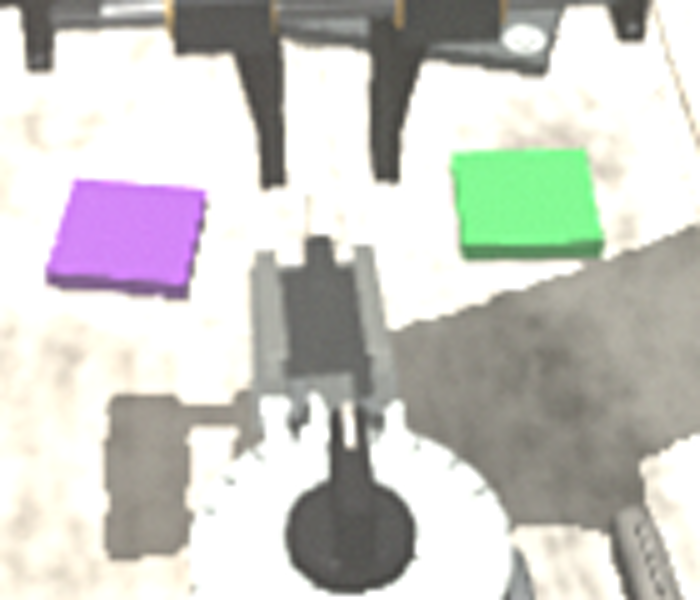

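View pics/q_top.png

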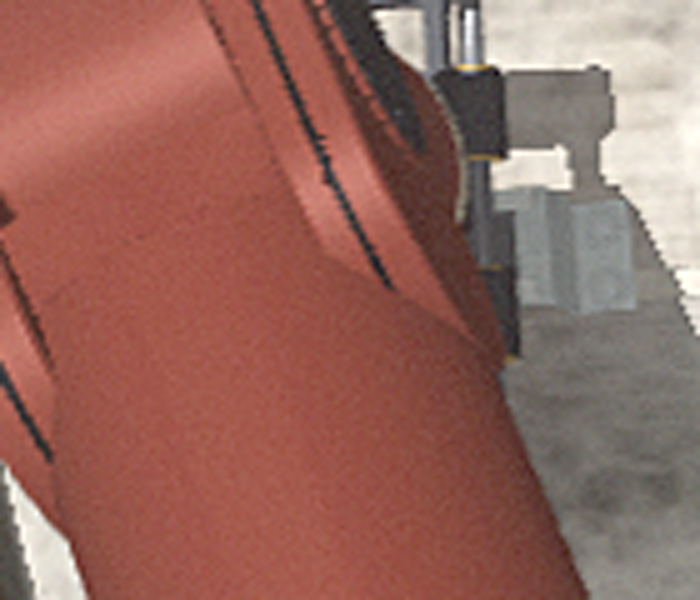

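```bash
python3 -c "
from h import *
for P in ([.5826,.1372,.1496],[.5806,.1372,.1496],[.5828,.1271,.112],[.5828,.114,.112],[.5821,.140,.112],[.5783,.217,.121]): print(P,(proj('side',[P])[0]-(270,250)+.5)*5)"
```

```text
[0.5826, 0.1372, 0.1496] [327.48538255 191.39849362]
[0.5806, 0.1372, 0.1496] [333.96638126 191.29890396]
[0.5828, 0.1271, 0.112] [325.74997613 257.84019879]
[0.5828, 0.114, 0.112] [324.63535272 230.19095757]
[0.5821, 0.14, 0.112] [329.08081972 285.83202537]
[0.5783, 0.217, 0.121] [350.10134162 450.4127964 ]
```

{"name": "jog_arm", "arguments": {
  "rows": [
    [[20,-1,2,0,-0.4],[35,-1,2,0,-0.4],[45,-1,2,0,-0.4],[51,-1,2,0,-0.4],[51,-1,2,0,-0.4],[51,-1,2,0,-1],[51,-1,2,0,-1],[51,-1,2,0,-1],[51,-1,2,0,-1],[51,-1,2,0,-1]]
  ],
  "grip_force": 20
}}

```text
time: 13.9
tool_pos: [0.5848, 0.1282, 0.0638]
eef_rot: [-0.037, 1.574, 0.044]
force: [-2.8, -0.2, 5.5]
finger_gap: 0.01
```

```bash
python3 -c "
from h import *
to(.5828,.1271,.098,1.62)
for n,o in (('side',(270,250)),):
  im=optics.capture(n)[...,::-1];cv2.imwrite('pics/r_'+n+'.png',cv2.resize(np.clip(im[o[1]:o[1]+120,o[0]:o[0]+140]*1.6,0,255).astype(np.uint8),None,fx=5,fy=5,interpolation=cv2.INTER_CUBIC))"
```

```text
t 13.9 pos [0.5848 0.1282 0.0638] phi 1.622 xz -1.0 F [-2.8 -0.2  5.5] gap 0.01 q7 -0.41 -> d [ 2.3 -1.1 -0.1] turn 0.002259085537843486
```

View pics/r_side.png

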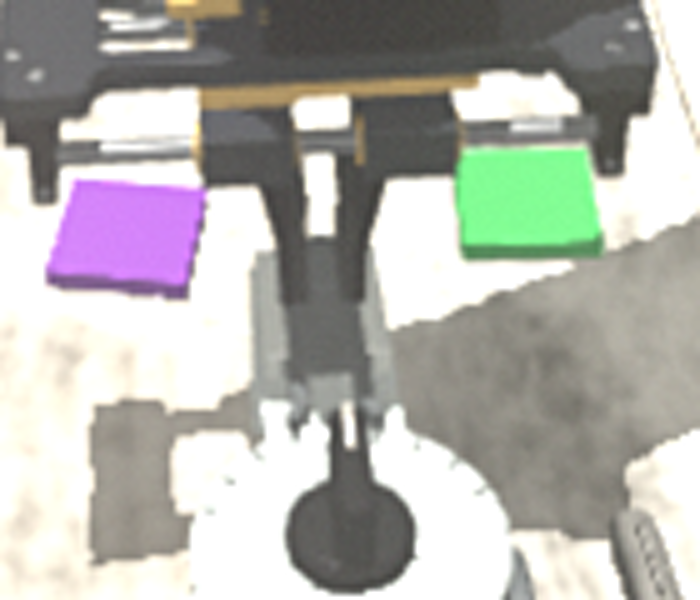

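{"name": "jog_arm", "arguments": {
  "rows": [
    [[0,4,0,0,-1],[0,8,0,0,-1],[0,12,0,0,-1],[0,16,0,0,-1],[0,20,0,0,-1],[0,23,0,0,-1],[0,24,0,0,-1],[0,24,0,0,-1]]
  ]
}}

```text
time: 14.75
tool_pos: [0.5833, 0.1501, 0.0637]
eef_rot: [-0.038, 1.575, 0.041]
force: [-6.1, -9.1, 8.1]
finger_gap: 0.01
```

```bash
python3 -c "
from h import *
to(.5817,.1491,.098,1.62)
for n,o in (('side',(270,250)),):
  im=optics.capture(n)[...,::-1];cv2.imwrite('pics/s_'+n+'.png',cv2.resize(np.clip(im[o[1]:o[1]+120,o[0]:o[0]+140]*1.6,0,255).astype(np.uint8),None,fx=5,fy=5,interpolation=cv2.INTER_CUBIC))"
```

```text
t 14.75 pos [0.5833 0.1501 0.0637] phi 1.621 xz -1.0 F [-6.1 -9.1  8.1] gap 0.01 q7 -0.45 -> d [ 2.2 -1.   0.3] turn 0.001069686364679967
```

View pics/s_side.png

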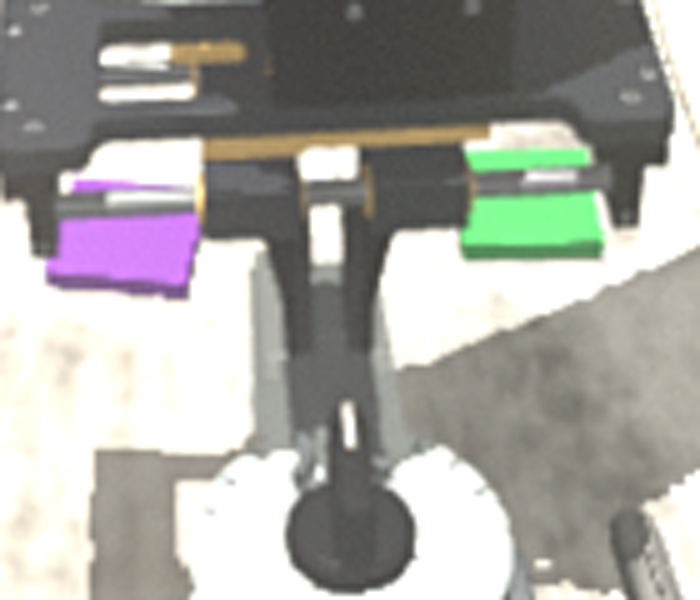

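{"name": "jog_arm", "arguments": {
  "rows": [
    [[0,3,0,0,-1],[0,4,0,0,-1],[0,4,0,0,-1]]
  ]
}}

```text
time: 15.1
tool_pos: [0.5833, 0.15, 0.0638]
eef_rot: [-0.04, 1.576, 0.034]
force: [-6.4, -12.2, 10.0]
finger_gap: 0.0097
```

{"name": "jog_arm", "arguments": {
  "rows": [
    [[0,0,0,0,-1],[0,0,0,0,-0.4],[0,0,0,0,-0.4],[0,0,0,0,-0.4],[-20,0,0,0,-0.4],[-60,0,0,0,-0.4],[-100,0,0,0,-0.4],[-120,-30,0,0,-1],[-120,-80,0,0,-1],[-120,-130,0,0,-1]]
  ]
}}

```text
time: 16.1
tool_pos: [0.5908, 0.0203, 0.1853]
eef_rot: [-0.042, 1.574, 0.037]
force: [1.1, -1.5, -0.6]
finger_gap: 0.0099
```

```bash
python3 -c "
from h import *
to(.4757,-.1738,.13,1.309)
for n,o in (('side',(280,280)),('top',(155,200))):
  im=optics.capture(n)[...,::-1];cv2.imwrite('pics/t_'+n+'.png',cv2.resize(np.clip(im[o[1]:o[1]+100,o[0]:o[0]+120]*1.6,0,255).astype(np.uint8),None,fx=6,fy=6,interpolation=cv2.INTER_CUBIC))"
```

```text
t 16.1 pos [0.5908 0.0203 0.1853] phi 1.621 xz -1.0 F [ 1.1 -1.5 -0.6] gap 0.0099 q7 -0.17 -> d [  92.8 -187.9 -122.4] turn 0.31176694238776115
```

View pics/t_side.png

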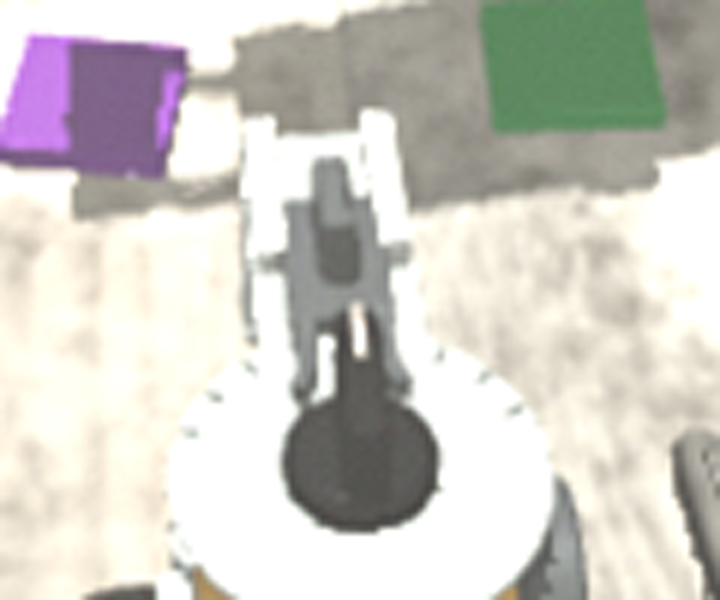

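View pics/t_top.png

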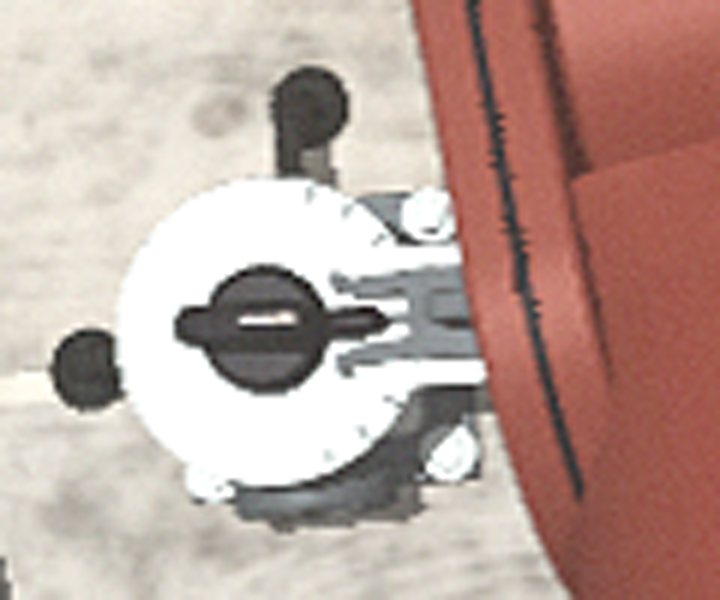

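The lock is fully home, with the nose centred between its prongs. Next I'll go to the lever.

{"name": "jog_arm", "arguments": {
  "rows": [
    [[0,-40,-26,0.1,-1],[0,-80,-52,0.2,-1],[0,-120,-78,0.3,-1],[20,-160,-104,0.312,-1],[40,-188,-122,0.312,-1],[70,-188,-122,0.312,-1],[85,-188,-122,0.312,-1],[85,-188,-122,0.312,-1]]
  ]
}}

```text
time: 17.0
tool_pos: [0.474, -0.1812, 0.0989]
eef_rot: [0.211, 1.568, -0.222]
force: [-0.8, -1.0, 0.1]
finger_gap: 0.0007
```

```bash
cat > lv.py <<'E'
from h import *
import sys
t=sys.argv[1]
to(.4757,-.1738,float(sys.argv[2]),1.309)
def pad(a):
    c=np.array([.581,-.1896]);y=-.262;s=.25-a
    x=-.015-.091*np.cos(s)+.008*np.sin(s);z=.068+.091*np.sin(s)+.008*np.cos(s)
    return [c[0]+np.cos(y)*x-np.sin(y)*-.012,c[1]+np.sin(y)*x+np.cos(y)*-.012,z]
for n,o in (('side',(290,170)),('top',(365,175))):
    im=optics.capture(n)[...,::-1]
    w,h=(120,100) if n=='side' else (115,145)
    k=6 if n=='side' else 4
    c=cv2.resize(np.clip(im[o[1]:o[1]+h,o[0]:o[0]+w]*1.8,0,255).astype(np.uint8),None,fx=k,fy=k,interpolation=cv2.INTER_CUBIC)
    for a,col in((0,(0,0,255)),(.22,(0,255,0))):
        q=(proj(n,[pad(a)])[0]-o+.5)*k; cv2.circle(c,(int(q[0]),int(q[1])),3,col,-1)
    cv2.imwrite(f'pics/{t}_{n}.png',c)
print(pad(0),pad(.22))
E
python3 lv.py u .11
```

```text
t 17.0 pos [ 0.474  -0.1812  0.0989] phi 1.295 xz -0.9999 F [-0.8 -1.   0.1] gap 0.0007 q7 -0.06 -> d [25.3  8.3  1.8] turn -0.013776500291129423
[np.float64(0.48015333050219317), np.float64(-0.1749805138369426), np.float64(0.09826505966584675)] [np.float64(0.4757805389678585), np.float64(-0.17380788760809548), np.float64(0.07872599078841902)]
```

View pics/u_side.png

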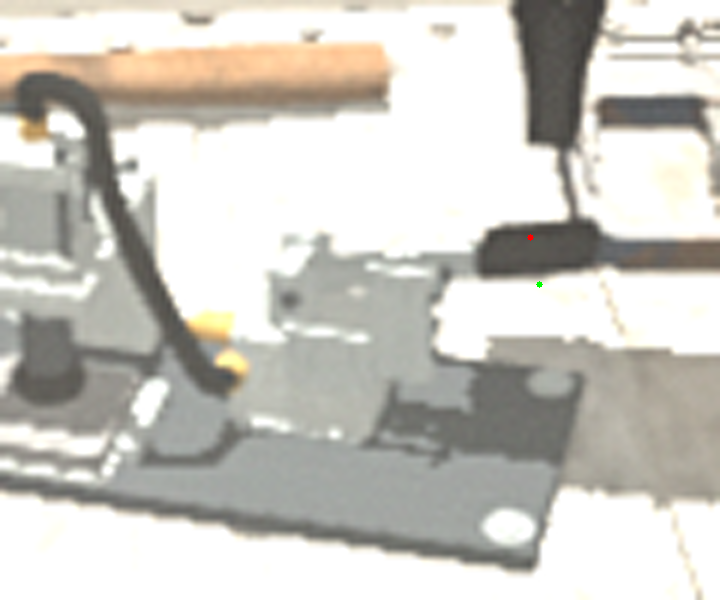

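View pics/u_top.png

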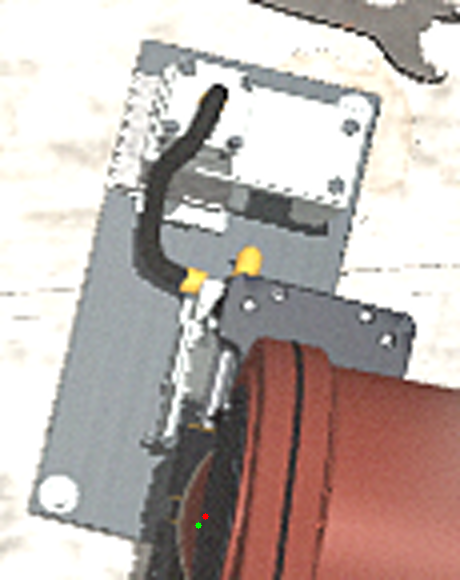

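{"name": "jog_arm", "arguments": {
  "rows": [
    [[10,8,2,-0.01,-1],[20,8,2,-0.01,-1],[30,8,2,-0.01,-1],[35,8,2,-0.01,-1],[39,8,2,-0.01,-1],[42,8,2,-0.01,-1],[45,8,2,-0.01,-1],[45,8,2,-0.01,-1]]
  ],
  "grip_force": 30
}}

```text
time: 17.9
tool_pos: [0.4799, -0.1746, 0.0563]
eef_rot: [0.202, 1.565, -0.214]
force: [-0.8, -0.8, 3.1]
finger_gap: 0.0004
```

```bash
python3 lv.py v .079
```

```text
t 17.9 pos [ 0.4799 -0.1746  0.0563] phi 1.306 xz -1.0 F [-0.8 -0.8  3.1] gap 0.0004 q7 -0.08 -> d [13.8  0.3 -2.3] turn -0.0029689192741932935
[np.float64(0.48015333050219317), np.float64(-0.1749805138369426), np.float64(0.09826505966584675)] [np.float64(0.4757805389678585), np.float64(-0.17380788760809548), np.float64(0.07872599078841902)]
```

View pics/v_side.png

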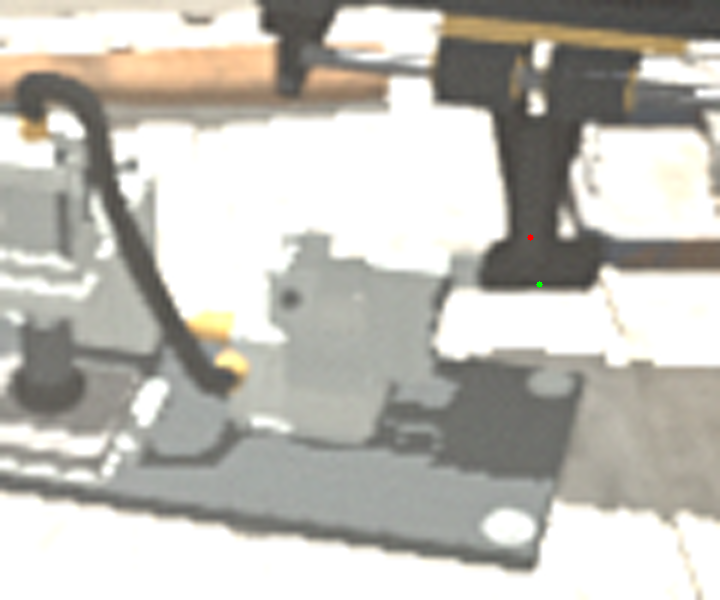

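{"name": "jog_arm", "arguments": {
  "rows": [
    [[3,0,-1,0,-1],[6,0,-2,0,-1],[8,0,-2,0,-1],[10,0,-2,0,-1],[11,0,-2,0,-1],[11,0,-2,0,-1]]
  ]
}}

```text
time: 18.6
tool_pos: [0.4779, -0.1741, 0.0457]
eef_rot: [0.201, 1.565, -0.214]
force: [-1.9, 0.2, 8.0]
finger_gap: 0.0004
```

```bash
python3 lv.py w .079
```

```text
t 18.6 pos [ 0.4779 -0.1741  0.0457] phi 1.306 xz -1.0 F [-1.9  0.2  8. ] gap 0.0004 q7 -0.09 -> d [ 3.2  0.2 -0.2] turn -0.002920882102064315
[np.float64(0.48015333050219317), np.float64(-0.1749805138369426), np.float64(0.09826505966584675)] [np.float64(0.4757805389678585), np.float64(-0.17380788760809548), np.float64(0.07872599078841902)]
```

View pics/w_side.png

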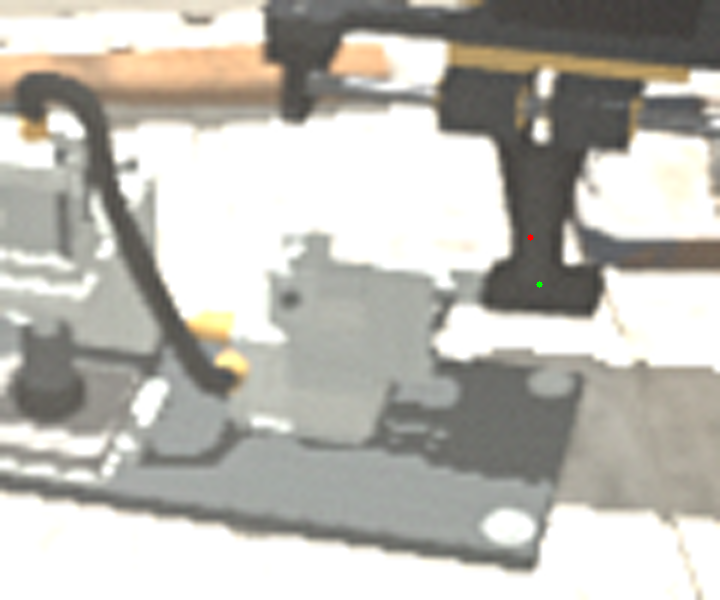

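View pics/w_top.png

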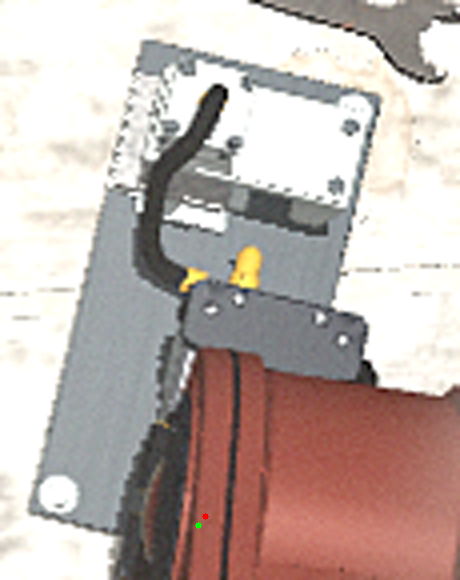

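{"name": "jog_arm", "arguments": {
  "rows": [
    [[2,0,0,0,-1],[3,0,0,0,-1],[3,0,0,0,-1],[3,0,0,0,-1]]
  ]
}}

```text
time: 19.1
tool_pos: [0.4775, -0.174, 0.043]
eef_rot: [0.201, 1.565, -0.214]
force: [-3.4, 0.9, 9.4]
finger_gap: 0.0001
```

```bash
python3 lv.py x .079; python3 - <<'E'
from h import *
im=optics.capture("side")[...,::-1]
cv2.imwrite("pics/y.png",cv2.resize(np.clip(im[195:255,325:405]*1.5,0,255).astype(np.uint8),None,fx=9,fy=9,interpolation=cv2.INTER_CUBIC))
a=cv2.imread("pics/side0.png")
cv2.imwrite("pics/y0.png",cv2.resize(np.clip(a[195:255,325:405]*1.5,0,255).astype(np.uint8),None,fx=9,fy=9,interpolation=cv2.INTER_CUBIC))
print([sensors.sense()["force"]])
E
```

```text
t 19.1 pos [ 0.4775 -0.174   0.043 ] phi 1.306 xz -1.0 F [-3.4  0.9  9.4] gap 0.0001 q7 -0.09 -> d [0.5 0.2 0.1] turn -0.002896296325498149
[np.float64(0.48015333050219317), np.float64(-0.1749805138369426), np.float64(0.09826505966584675)] [np.float64(0.4757805389678585), np.float64(-0.17380788760809548), np.float64(0.07872599078841902)]
[array([-3.42735863,  1.62739334,  9.44601515])]
```

View pics/y.png

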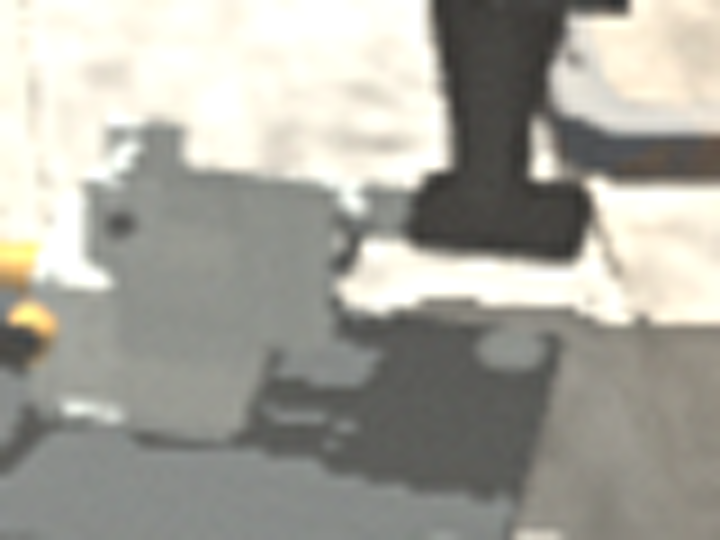

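View pics/y0.png

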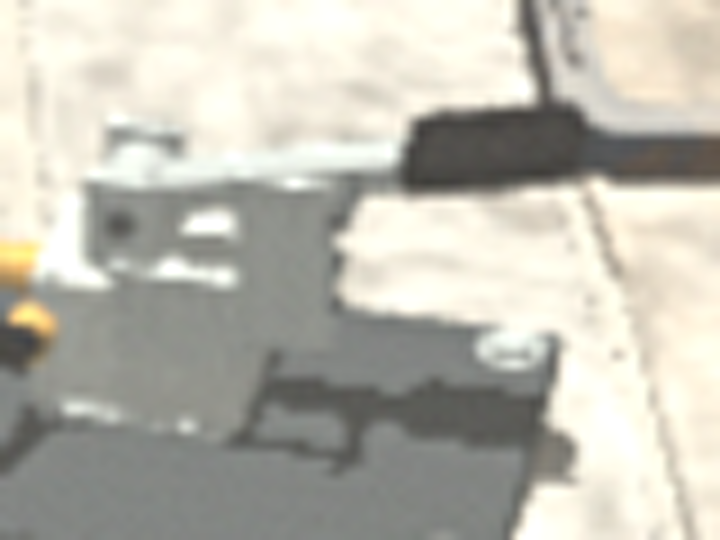

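Lever force is 9.4 N against the 10 N given for the middle mark, and the grip has dropped about 7.4 px against 7.8 px predicted. One last check of the foot and lock before I hand in.

```bash
python3 - <<'E'
from h import *
im=optics.capture("side")[...,::-1]; a=cv2.imread("pics/side0.png")
f=lambda I:cv2.resize(np.clip(I[180:260,275:345]*1.5,0,255).astype(np.uint8),None,fx=5.5,fy=5.5,interpolation=cv2.INTER_CUBIC)
cv2.imwrite("pics/z.png",np.hstack([f(a),f(im)]))
cv2.imwrite("pics/zs.png",im)
E
```

```text
(no output)
```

View pics/z.png

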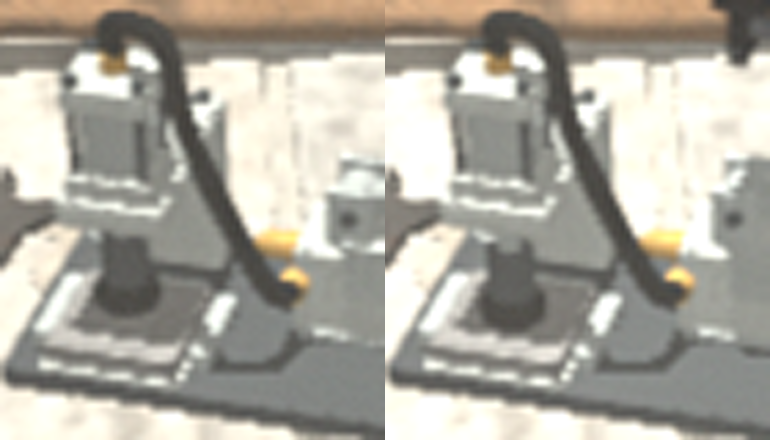

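View pics/zs.png

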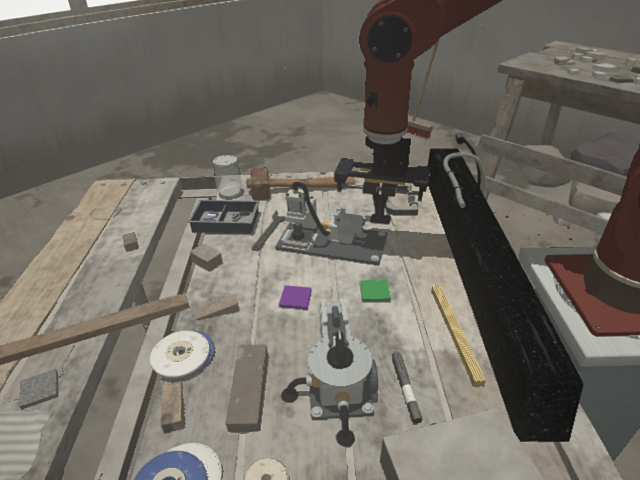

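The foot has come down from about row 300 to row 315 in the crop and rests on the tile. The lock is home, and the spanner, pen and whetstone haven't moved. I'm handing in while holding the lever.

```bash
python3 -c "
from h import *
s=sensors.sense();print(s['time'],s['tool_pos'],s['force'])
print(env.close_job())"
```

```text
19.3 [ 0.47751433 -0.17396412  0.04304969] [-4.16111723  1.38061475 10.13423871]
the job is handed in; nothing more can be done
None
```

I clamped the tile as asked and handed the job in at 19.3 s, still holding the lever at its middle mark.

- **Knob and lock:** I turned the knob clockwise to the long mark, let go, and slid the fork lock home. It travelled about 22 mm and stopped firm against a 12 N push. Both cameras show the nose centred between the prongs.
- **Lever:** I pressed it with closed fingers to about 0.21–0.22 rad. The upward force is 10.1 N against the 10 N given for the middle mark. The side picture shows the clamp foot resting on the tile. I couldn't see the quadrant marks and pin past the gripper, so the lever angle comes from height, force and how far the grip dropped in the picture.
- **Bystanders:** the spanner, pen and whetstone look unmoved in the last side picture.

**What disagreed:**
- **Tool height:** the reported height was about 36.5 mm lower than the real one. My first attempt on the knob closed on nothing above it. I found the offset by touching free bench (up to about 22 N) and corrected for it.
- **Sideways position:** the reported x was also off by about 2 mm against the cameras. The gripper's closing on the knob and lock absorbed that.

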